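# Set the last domed biscuit on the empty saucer without cracking it

### The arm

A 6-joint arm with a two-finger parallel gripper is mounted at the origin on the work surface. World frame = base frame: x ahead of the robot, y to its left, z up, the work surface at z = 0. Lengths are in mm, angles in rad, forces in N, time in s.
With the tool pointing down it reaches from about 275 to 750 mm from the base axis. Payload 10.2 kg.
Tool frame: the origin (TCP) lies midway between the tips of the shut fingers; the grasp point (between the pads) lies 19 mm behind it (ctrl.hold_point_z is the distance from the TCP to the grasp point, in mm); z points along the fingers, y is the direction in which the jaws open and shut (so a half turn about z gives the same grasp; the last joint's range is limited). The gripper opens to 85 mm and grips with 20 to 120 N. Pads are 22 mm wide; open, the fingers measure 114 mm over their backs; the gripper's body (76 mm by 85 mm) begins 54 mm behind the grasp point. The pads swing forward as they close: fully open they stand 13 mm farther back than shut.
Start: joints at [0.943, 0.313, 1.498, -0, 1.331, -0.223], TCP at [206.776, 482.571, 231.294] pointing down, gripper open.
Joint ranges: [-2.94, 2.94], [-0.97, 2.17], [0.19, 2.56], [-1.23, 4.37], [0.02, 3.11], [-2.88, 2.88]. Speed limits (rad/s): [2.39, 2.39, 3.01, 3.14, 3.14, 3.14].

### API

Orientations are given as a unit quaternion [w, x, y, z].
In Python, from rig import ctrl, capture, get_calibration, ticket, search_frame, outline_of gives the robot as it stands. The module is installed in compiled form; this text tells all that it offers.
- The arm moves only by the tool servo_tool, never from a script. Its argument "motion" is a list of rows, each an object with "dr": the turn, a rotation vector about the tool's x, y, z in units of 10 degrees (1.0 is 10 degrees), a list of three; "delta_pos": the shift along the tool's x, y, z in units of 50 mm (1.0 is 50 mm), a list of three; "hand": the opening, from 0 (shut) to 1 (fully open). In form: [{"dr": [ax, ay, az], "delta_pos": [x, y, z], "hand": hand}, ...]. A call has 1 to 20 rows; each row shifts and turns the pose as measured when the row begins, along the tool's axes as they then stand; what a row does not reach is not made up. A row lasts 1/8 s, in which the tool goes at most 62.5 mm and 10.7 degrees, less where a joint would pass 70% of its speed; a pose out of reach is approached as far as the arm can. A call is refused whole if a number of a shift passes 1 or a number of a turn 1, either way. A call with a gripper value outside its range is refused whole. The fingers move at their own pace and stop on an object; "squeeze" is the grip in N (left out, the last holds). Time passes only in rows, so rows that do not move let the fingers close. It gives the time, the measured TCP pose, the force and the opening at its end, in the units of the state.
- ctrl.sense(): the state, without advancing time (a new reading comes with each control period).
- capture(name): name is "side" or "top"; returns (picture, depth): 420x560x3 uint8, red, green, blue; 420x560 float32, mm along the optical axis (not along the pixel's ray), 0 where there is no reading.
- get_calibration(name): a dict with "camera_matrix" (3x3 intrinsics, pixels), "T" (4x4, takes a point from camera to world coordinates). Camera axes: x right, y down, z forward; pixel columns grow to the right and rows downward; lengths in mm; the calibration is good to about 2 mm. A picture is of the moment at which its call begins. get_calibration takes no time and is no camera call.
- ticket.finish_job(): hands the job in, once; it reports no verdict.
Trained networks look in the newest picture that a camera, given by its name, has taken for a name from the list of things; names that differ only in an ending like _2 or _b are one class to them, and where a whole thing is asked for, a point or a joint stands for the part that bears it (a point fixed in the world has none). Each returns a list of dicts, best first, with "score" (0 to 1); they miss things now and then, are a little off and sometimes report something else, mostly with a low value. They report only what shows in the picture. A call takes as long as a camera call. They do not tell look-alikes from the thing itself.
- search_frame(camera, label): "bbox" ([left, top, right, bottom] in pixels, round what is visible of it).
- outline_of(camera, label): "pixels" (420x560 bool, what is visible of it) and "bbox" ([left, top, right, bottom] in pixels, round what is visible of it).
The state is a dict: "time_s": time; "joints": joint angles; "dq": joint speeds; "tau": joint torques, N m; "eef_pos": TCP position; "ee_rot": TCP orientation; "force": force on the tool from outside, world axes, zero at the start; "wrist_torque": the same for the moment, N m; "grip_width": opening from 0.0 (shut) to 1.0 (fully open).
Only numpy, scipy, OpenCV 4.12 (cv2) and the standard library are available. Lean on these libraries where they do the work, as an engineer would, in place of code of your own. Each camera call takes 0.05 s, during which the arm holds its last target.

### The job

The display board still wants its third sample: take the one domed round biscuit from the black baking tray and set it upright in the middle of the empty saucer. It is fresh and cracks easily, so grip it only lightly, and set it down gently rather than dropping it or pressing it down.

Things in the scene. Friction and masses are not known exactly. Their poses are not given: they have to be found in the camera images.
- biscuit: Domed round biscuit on the black baking tray (two like it already on saucers are not meant): rigid, round upright side 54 mm across to 24 mm above its underside, low dome to 33 mm; 60 to 108 g. Tray neighbours are finger or ring shaped, 18 mm high. Origin: centre of underside, z up. It cracks if gripped with over 50 N per finger or pressed on the saucer with over 45 N; a 20 N grip holds it.
- saucer: The one empty saucer of three like ones on a round wooden board (310 mm across, 14 mm thick): a flat rigid white disc, 90 mm in diameter, 6 mm thick, fixed. Origin: centre of its underside; its flat top lies 6 mm above.
- tray: The black baking tray, 300 mm (its x) by 320 mm (its y), fixed. Origin: centre of its underside on the table; its floor is 3 mm thick and its rim stands 14 mm above the table.
Not all that is in view belongs to the job. What is shaped like the biscuit but pink, purple or red is not meant.

How it is judged:
By the outcome, as a careful person would: the job done as asked, in the order asked, and still so for the second after the job is handed in, with the robot touching nothing.
It also fails if it takes over 42 s, if anything falls off the work surface, if the arm or the gripper's body presses on something with over 40 N, if the wrist force passes 120 N, or if a joint passes its speed limit or range.

## Working session

There is one attempt and no reset: what is moved stays moved. The work goes in short steps, Python scripts to look and compute and a tool call to move; the robot and the scene stay as the last step left them, time stands still between calls to the robot, and variables do not carry over. Pictures are saved under pics/ and viewed, and the job is handed in when it is done.

Besides the shell and the picture viewer there is one more tool, called after ">>>" as name(argument=value, ...), one argument or row to a line, values as JSON. servo_tool: Moves the arm, as the interface text tells. Its arguments: {"type":"object","properties":{"motion":{"type":"array"},"squeeze":{"type":"number"}},"required":["motion"]}

```bash
mkdir -p pics
cat > h.py <<'E'
import numpy as np, cv2
from rig import *
def save(n,p): cv2.imwrite('pics/'+n,cv2.cvtColor(p,cv2.COLOR_RGB2BGR))
def world(name,depth):
    c=get_calibration(name);K=np.array(c["camera_matrix"]);T=np.array(c["T"])
    v,u=np.mgrid[:420,:560]
    P=np.stack([(u-K[0,2])/K[0,0]*depth,(v-K[1,2])/K[1,1]*depth,depth],-1)
    return P@T[:3,:3].T+T[:3,3]
E
python3 - <<'E'
from h import *
for n in("top","side"):
    p,d=capture(n); save(n+'0.png',p); np.save(n+'0.npy',d)
    W=world(n,d)
    for l in("biscuit","saucer","tray"):
        for r in outline_of(n,l)[:5]:
            m=r["pixels"]&(d>0); w=W[m]
            print(n,l,round(r["score"],2),np.round(r["bbox"]),m.sum(),w.mean(0).round(1),np.percentile(w,2,0).round(0),np.percentile(w,98,0).round(0), p[m].mean(0).round())
s=ctrl.sense();print(s); print(ctrl.hold_point_z)
E
```

```text
top biscuit 0.83 [153. 123. 175. 147.] 240 [782.1 146.   27.5] [762. 124.   4.] [808. 170.  37.] [147.  92. 103.]
top biscuit 0.8 [291. 190. 310. 206.] 255 [ 579.4 -278.6   31.9] [ 557. -303.   10.] [ 605. -255.   40.] [135. 102.  71.]
top biscuit 0.65 [272. 298. 297. 316.] 268 [ 266.1 -236.5   30.5] [ 242. -259.   24.] [ 290. -213.   38.] [ 98.  68. 105.]
top biscuit 0.6 [425. 239. 445. 258.] 287 [ 423.1 -677.2   29.4] [ 399. -703.   11.] [ 446. -656.   37.] [138.  55.  50.]
top saucer 0.68 [147. 197. 180. 223.] 622 [537.5 135.4  19.7] [500.  97.  15.] [576. 175.  24.] [195. 183. 179.]
top tray 0.86 [212. 161. 327. 272.] 9435 [ 522.3 -197.6    4. ] [ 377. -355.   -1.] [676. -38.  15.] [42. 41. 40.]
top tray 0.58 [149. 197. 179. 224.] 689 [537.8 136.5  19.5] [497.  97.  14.] [579. 178.  24.] [192. 179. 174.]
side biscuit 0.93 [350. 366. 380. 394.] 562 [ 418.5 -685.7   29. ] [ 398. -708.    8.] [ 444. -661.   37.] [142.  50.  43.]
side biscuit 0.57 [298. 220. 321. 240.] 331 [ 576.6 -286.6   28.4] [ 557. -306.    6.] [ 603. -258.   40.] [124.  90.  51.]
side biscuit 0.57 [278. 123. 289
[... 446 characters left out ...]
.4, 'joints': array([ 9.42606196e-01,  3.12958325e-01,  1.49777361e+00, -6.02163447e-06,
        1.33100273e+00, -2.23434441e-01]), 'dq': array([ 2.72546340e-04, -5.03208275e-04, -6.20965692e-04, -4.17704354e-04,
        4.37511329e-04,  9.89118980e-05]), 'tau': array([-6.02775508e-04, -4.11809027e+01, -2.59663689e+01, -1.27399690e-04,
        1.29988050e-03,  6.53783907e-07]), 'eef_pos': array([206.75834459, 482.5491138 , 231.23657801]), 'ee_rot': array([-2.66660809e-05,  2.00998512e-01,  9.79591544e-01, -6.58729175e-05]), 'force': array([ 0.08709088,  0.31547641, -1.49149237]), 'wrist_torque': array([0.02939725, 0.00459406, 0.02409753]), 'grip_width': 0.9986732366016186}
18.700000000000003
```

Run:
```python
import cv2
a=cv2.imread('pics/top0.png');b=cv2.imread('pics/side0.png')
cv2.imwrite('pics/t1.png',cv2.resize(a[110:320,120:400],None,fx=2.8,fy=2.8,interpolation=cv2.INTER_CUBIC))
cv2.imwrite('pics/s1.png',cv2.resize(b[110:310,160:420],None,fx=3,fy=3,interpolation=cv2.INTER_CUBIC))
```

```text
(no output)
```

View pics/top0.png

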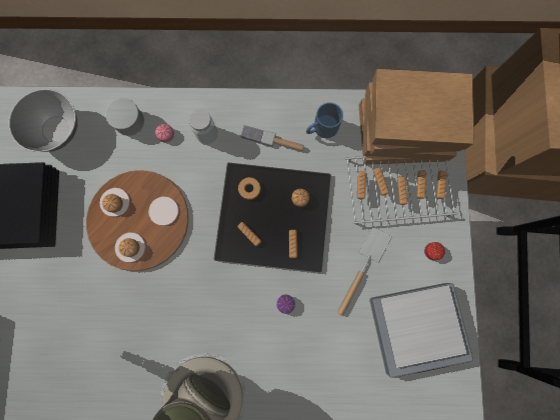

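View pics/t1.png

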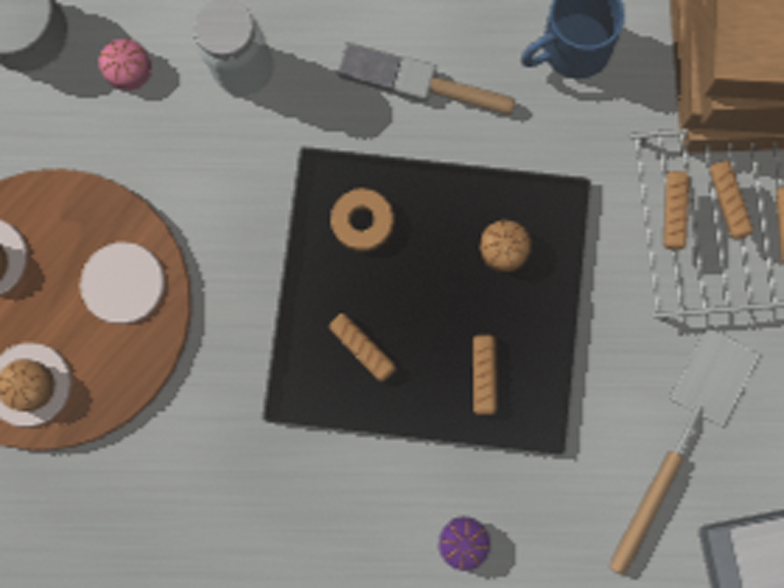

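View pics/s1.png

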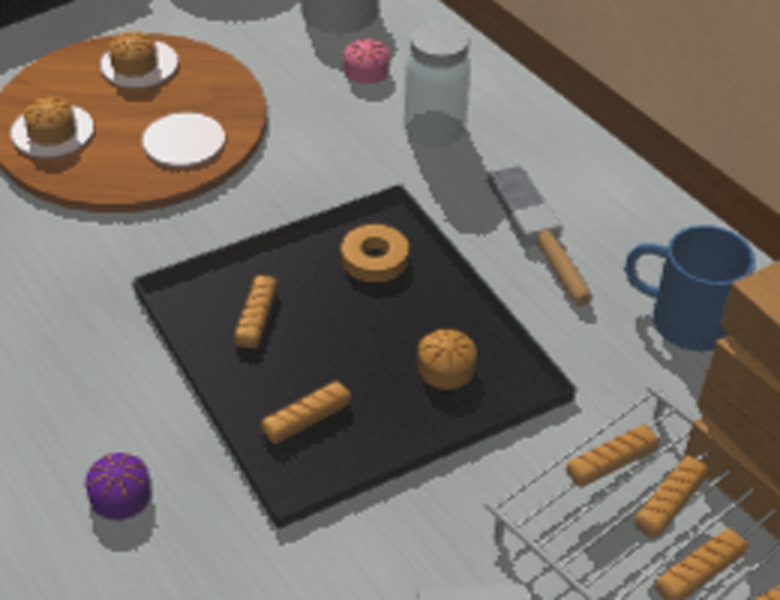

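The domed brown biscuit on the tray is at top (300,198) and side (309,230). The empty saucer is at top (164,211) and side (220,155). The pink, purple and red ones are decoys. Next I refine the centres.

Run:
```python
from h import *
for n in("top","side"):
    d=np.load(n+'0.npy');W=world(n,d)
    x,y,z=W[...,0],W[...,1],W[...,2]
    p=cv2.cvtColor(cv2.imread(f'pics/{n}0.png'),cv2.COLOR_BGR2RGB)
    t=(abs(x-522)<100)&(abs(y+197)<60)&(z<12); print(n,'tray floor z',np.median(z[t]))
    m=(np.hypot(x-580,y+280)<45)&(z>14)
    w=W[m];(c,r)=cv2.minEnclosingCircle(w[:,:2].astype(np.float32));print('bisc',m.sum(),c,r,np.percentile(z[m],[50,98]))
    print(' ext',w.min(0).round(1),w.max(0).round(1))
    # upper band
    hsv=p.astype(int)
    m=(np.hypot(x-537,y-135)<60)&(hsv.min(-1)>130)&(abs(z-20)<8)
    w=W[m];(c,r)=cv2.minEnclosingCircle(w[:,:2].astype(np.float32));print('saucer',m.sum(),c,r,w.mean(0),np.median(w[:,2]))
    b=(np.hypot(x-537,y-200)<200)&(z>8)&(z<18); print('board z',np.median(z[b]))
    print('cam',np.array(get_calibration(n)["T"])[:3,3])
    # silhouette projected: biscuit colour mask centre
```

```text
top tray floor z 3.270042488178433
bisc 250 (582.7545776367188, -278.71112060546875) 26.777816772460938 [33.58167943 40.15387   ]
 ext [ 556.2 -303.6   15.6] [ 607.  -252.1   43.1]
saucer 654 (537.8595581054688, 136.9686737060547) 44.62886428833008 [537.91529578 136.1140518   19.70124335] 19.73479553607467
board z 13.63857596531193
cam [ 336.99434609 -214.07484095 1197.98298351]
side tray floor z 4.530391155768484
bisc 284 (582.3244018554688, -279.59454345703125) 28.008777618408203 [33.26413709 40.61241167]
 ext [ 556.  -305.9   14.9] [ 609.5 -252.5   42.5]
saucer 371 (539.3139038085938, 141.9261932373047) 49.10304641723633 [537.32033953 136.73441491  21.42776872] 21.36269077639008
board z 15.150550109683252
cam [  37.01334268 -919.56460339  950.96730146]
```

>>> servo_tool(
  motion=[
    {"dr":[0,0,0],"delta_pos":[-0.4,-0.35,0],"hand":1},
    {"dr":[0,0,0],"delta_pos":[-0.78,-0.67,0],"hand":1},
    {"dr":[0,0,0],"delta_pos":[-0.78,-0.67,0],"hand":1},
    {"dr":[0,0,0],"delta_pos":[-0.78,-0.67,0],"hand":1},
    {"dr":[0,0,0],"delta_pos":[-0.78,-0.67,0],"hand":1},
    {"dr":[0,0,0],"delta_pos":[-0.78,-0.67,0],"hand":1},
    {"dr":[0,0,0],"delta_pos":[-0.78,-0.67,0],"hand":1},
    {"dr":[0,0,0],"delta_pos":[-0.78,-0.67,0],"hand":1},
    {"dr":[0,0,0],"delta_pos":[-0.78,-0.67,0],"hand":1},
    {"dr":[0,0,0],"delta_pos":[-0.78,-0.67,0],"hand":1},
    {"dr":[0,0,0],"delta_pos":[-0.78,-0.67,0],"hand":1},
    {"dr":[0,0,0],"delta_pos":[-0.78,-0.67,0],"hand":1},
    {"dr":[0,0,0],"delta_pos":[-0.78,-0.67,0],"hand":1},
    {"dr":[0,0,0],"delta_pos":[-0.78,-0.67,0],"hand":1},
    {"dr":[0,0,0],"delta_pos":[-0.78,-0.67,0],"hand":1},
    {"dr":[0,0,0],"delta_pos":[-0.4,-0.35,0],"hand":1},
    {"dr":[0,0,0],"delta_pos":[0,0,0],"hand":1},
  ],
  squeeze=20,
)

```text
time_s: 2.52
eef_pos: [557.1, -234.6, 231.6]
ee_rot: [0.002, 0.201, 0.98, 0.001]
force: [0.0, 0.0, -0.5]
grip_width: 1.002
```

```bash
cat > go.py <<'E'
import sys,numpy as np
from rig import ctrl
from scipy.spatial.transform import Rotation as R
s=ctrl.sense();q=s["ee_rot"];M=R.from_quat([q[1],q[2],q[3],q[0]]).as_matrix()
t=np.array(list(map(float,sys.argv[1:4])))
print('t',s["time_s"],'pos',s["eef_pos"].round(1),'F',s["force"].round(1),'grip',round(s["grip_width"],3),'j',s["joints"].round(2))
print('axes',M.round(3).tolist()); print('units',(M.T@(t-s["eef_pos"])/50).round(3))
E
python3 go.py 581.5 -279 80
```

```text
t 2.525 pos [ 557.1 -234.6  231.6] F [ 0.   0.  -0.5] grip 1.002 j [-0.59  0.49  1.24  0.    1.41 -1.76]
axes [[-0.92, 0.393, 0.005], [0.393, 0.92, 0.001], [-0.004, 0.003, -1.0]]
units [-0.785 -0.635  3.034]
```

>>> servo_tool(
  motion=[
    {"dr":[0,0,0],"delta_pos":[-0.4,-0.32,0.5],"hand":1},
    {"dr":[0,0,0],"delta_pos":[-0.39,-0.32,0.8],"hand":1},
    {"dr":[0,0,0],"delta_pos":[0,0,0.8],"hand":1},
    {"dr":[0,0,0],"delta_pos":[0,0,0.6],"hand":1},
    {"dr":[0,0,0],"delta_pos":[0,0,0.3],"hand":1},
    {"dr":[0,0,0],"delta_pos":[0,0,0],"hand":1},
  ],
)

```text
time_s: 3.28
eef_pos: [582.5, -275.8, 79.9]
ee_rot: [0.003, 0.199, 0.98, 0.001]
force: [-0.4, 0.1, 0.6]
grip_width: 1.001
```

```bash
python3 go.py 581.5 -279 40
python3 - <<'E'
from h import *
o=[]
for n,(u,v) in(("top",(300,200)),("side",(309,225))):
    p,d=capture(n); o.append(cv2.resize(p[v-50:v+50,u-50:u+50],(400,400),interpolation=cv2.INTER_CUBIC))
save('ab.png',np.hstack(o))
E
```

```text
t 3.275 pos [ 582.5 -275.8   79.9] F [-0.4  0.1  0.6] grip 1.001 j [-0.63  0.71  1.28  0.01  1.14 -1.8 ]
axes [[-0.921, 0.39, 0.007], [0.39, 0.921, 0.001], [-0.006, 0.003, -1.0]]
units [-0.001 -0.069  0.798]
```

View pics/ab.png

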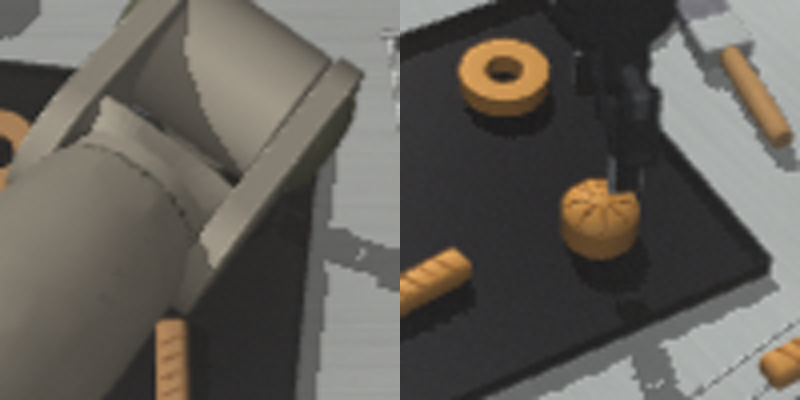

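The side view shows the open jaws straddling the biscuit at about (309,232). I descend now.

>>> servo_tool(
  motion=[
    {"dr":[0,0,0],"delta_pos":[0,-0.07,0.3],"hand":1},
    {"dr":[0,0,0],"delta_pos":[0,0,0.4],"hand":1},
    {"dr":[0,0,0],"delta_pos":[0,0,0.4],"hand":1},
    {"dr":[0,0,0],"delta_pos":[0,0,0.2],"hand":1},
    {"dr":[0,0,0],"delta_pos":[0,0,0],"hand":1},
  ],
)

```text
time_s: 4.0
eef_pos: [583.5, -281.5, 16.3]
ee_rot: [0.007, 0.199, 0.98, -0.001]
force: [-0.8, 0.7, 0.4]
grip_width: 0.998
```

```bash
python3 go.py 581.5 -279 2
```

```text
t 4.0 pos [ 583.5 -281.5   16.3] F [-0.8  0.7  0.4] grip 0.998 j [-0.63  0.79  1.32  0.01  1.02 -1.81]
axes [[-0.921, 0.39, 0.014], [0.39, 0.921, -0.005], [-0.015, 0.001, -1.0]]
units [0.06  0.03  0.285]
```

>>> servo_tool(
  motion=[
    {"dr":[0,0.085,0],"delta_pos":[0.06,0.03,0.14],"hand":1},
    {"dr":[0,0,0],"delta_pos":[0,0,0.14],"hand":1},
    {"dr":[0,0,0],"delta_pos":[0,0,0],"hand":1},
  ],
)

```text
time_s: 4.38
eef_pos: [581.8, -279.2, 2.7]
ee_rot: [0.001, 0.199, 0.98, 0.0]
force: [0.3, -0.1, 0.1]
grip_width: 1.0
```

```bash
python3 go.py 581.5 -279 2
```

```text
t 4.375 pos [ 581.8 -279.2    2.7] F [ 0.3 -0.1  0.1] grip 1.0 j [-0.63  0.81  1.32  0.    1.01 -1.8 ]
axes [[-0.921, 0.39, 0.001], [0.39, 0.921, 0.0], [-0.001, 0.001, -1.0]]
units [0.008 0.002 0.013]
```

>>> servo_tool(
  motion=[
    {"dr":[0,0,0],"delta_pos":[0,0,0],"hand":0.8},
    {"dr":[0,0,0],"delta_pos":[0,0,0],"hand":0.7},
    {"dr":[0,0,0],"delta_pos":[0,0,0],"hand":0.66},
    {"dr":[0,0,0],"delta_pos":[0,0,0],"hand":0.62},
    {"dr":[0,0,0],"delta_pos":[0,0,0],"hand":0.5},
    {"dr":[0,0,0],"delta_pos":[0,0,0],"hand":0.3},
    {"dr":[0,0,0],"delta_pos":[0,0,0],"hand":0},
    {"dr":[0,0,0],"delta_pos":[0,0,0],"hand":0},
    {"dr":[0,0,0],"delta_pos":[0,0,0],"hand":0},
  ],
  squeeze=22,
)

```text
time_s: 5.5
eef_pos: [582.3, -279.4, 3.6]
ee_rot: [0.001, 0.199, 0.98, 0.0]
force: [0.9, 0.6, 1.3]
grip_width: 0.62
```

```bash
python3 go.py 581.5 -279 2
```

```text
t 5.5 pos [ 582.3 -279.4    3.6] F [0.9 0.6 1.3] grip 0.62 j [-0.63  0.81  1.32  0.    1.01 -1.8 ]
axes [[-0.921, 0.39, 0.003], [0.39, 0.921, -0.0], [-0.003, 0.001, -1.0]]
units [0.017 0.002 0.031]
```

>>> servo_tool(
  motion=[
    {"dr":[0,0,0],"delta_pos":[0,0,-0.1],"hand":0},
    {"dr":[0,0,0],"delta_pos":[0,0,-0.3],"hand":0},
    {"dr":[0,0,0],"delta_pos":[0,0,-0.5],"hand":0},
    {"dr":[0,0,0],"delta_pos":[0,0,-0.6],"hand":0},
    {"dr":[0,0,0],"delta_pos":[0,0,-0.4],"hand":0},
    {"dr":[0,0,0],"delta_pos":[0,0,0],"hand":0},
  ],
)

```text
time_s: 6.25
eef_pos: [582.2, -279.8, 105.5]
ee_rot: [0.002, 0.199, 0.98, -0.001]
force: [0.2, -0.3, -1.7]
grip_width: 0.625
```

```bash
python3 go.py 537.7 136 100;  python3 - <<'E'
from h import *
p,d=capture("side"); save('lift.png',cv2.resize(p[130:290,200:410],None,fx=3,fy=3))
W=world("side",d)
for r in outline_of("side","biscuit"):
    m=r["pixels"]&(d>0);w=W[m];print(r["score"],r["bbox"],w.min(0).round(),w.max(0).round(),np.median(w,0).round(1))
E
```

```text
t 6.25 pos [ 582.2 -279.8  105.5] F [ 0.2 -0.3 -1.7] grip 0.625 j [-0.63  0.69  1.26  0.    1.19 -1.8 ]
axes [[-0.921, 0.39, 0.005], [0.39, 0.921, -0.002], [-0.005, -0.0, -1.0]]
units [4.062 7.311 0.087]
0.82 [350.2, 366.0, 380.2, 392.1] [ 397. -708.    3.] [ 448. -657.   39.] [ 417.1 -685.5   31.1]
0.6 [298.8, 196.5, 320.7, 213.9] [ 555. -311.    1.] [ 624. -192.  169.] [ 562.  -283.8  132.3]
0.58 [190.2, 262.4, 212.3, 280.2] [ 238. -265.   -1.] [ 292. -212.   39.] [ 262.3 -247.6   30. ]
```

View pics/lift.png

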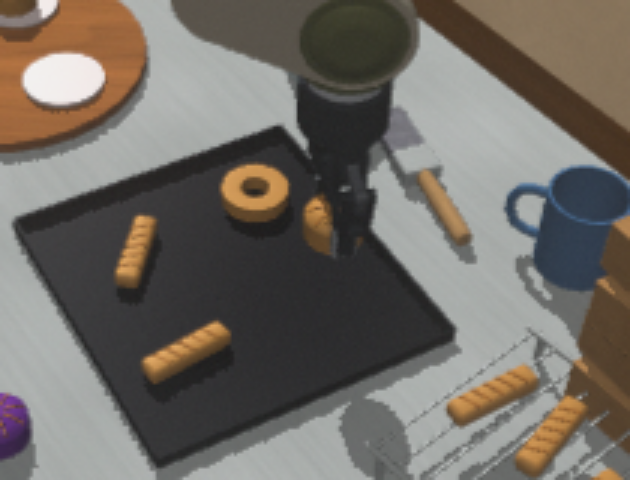

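The side view shows the biscuit held between the fingers at about (311,204), clear of the tray. I carry it over to the saucer.

>>> servo_tool(
  motion=[
    {"dr":[0,0.03,0],"delta_pos":[0.15,0.27,0],"hand":0},
    {"dr":[0,0,0],"delta_pos":[0.3,0.54,0],"hand":0},
    {"dr":[0,0,0],"delta_pos":[0.4,0.72,0],"hand":0},
    {"dr":[0,0,0],"delta_pos":[0.4,0.72,0],"hand":0},
    {"dr":[0,0,0],"delta_pos":[0.4,0.72,0],"hand":0},
    {"dr":[0,0,0],"delta_pos":[0.4,0.72,0],"hand":0},
    {"dr":[0,0,0],"delta_pos":[0.4,0.72,0],"hand":0},
    {"dr":[0,0,0],"delta_pos":[0.4,0.72,0],"hand":0},
    {"dr":[0,0,0],"delta_pos":[0.4,0.72,0],"hand":0},
    {"dr":[0,0,0],"delta_pos":[0.4,0.72,0],"hand":0},
    {"dr":[0,0,0],"delta_pos":[0.3,0.54,0],"hand":0},
    {"dr":[0,0,0],"delta_pos":[0.15,0.27,0],"hand":0},
    {"dr":[0,0,0],"delta_pos":[0,0,0],"hand":0},
  ],
)

```text
time_s: 7.98
eef_pos: [524.2, 164.0, 96.2]
ee_rot: [-0.013, 0.197, 0.98, 0.002]
force: [-0.6, 0.8, -0.4]
grip_width: 0.623
```

```bash
python3 go.py 537.7 136 45
```

```text
t 7.975 pos [524.2 164.   96.2] F [-0.6  0.8 -0.4] grip 0.623 j [ 0.08  0.52  1.57  0.01  1.07 -1.1 ]
axes [[-0.922, 0.386, -0.024], [0.386, 0.922, 0.009], [0.026, -0.002, -1.0]]
units [-0.492 -0.411  1.012]
```

>>> servo_tool(
  motion=[
    {"dr":[-0.01,-0.15,0],"delta_pos":[-0.25,-0.2,0.2],"hand":0},
    {"dr":[0,0,0],"delta_pos":[-0.25,-0.2,0.4],"hand":0},
    {"dr":[0,0,0],"delta_pos":[0,0,0.3],"hand":0},
    {"dr":[0,0,0],"delta_pos":[0,0,0],"hand":0},
  ],
)

```text
time_s: 8.48
eef_pos: [539.5, 132.5, 49.0]
ee_rot: [0.0, 0.198, 0.98, -0.0]
force: [0.2, -0.7, -0.4]
grip_width: 0.621
```

```bash
python3 go.py 537.7 136 23;  python3 - <<'E'
from h import *
o=[]
for n,(u,v) in(("top",(164,211)),("side",(220,150))):
    p,d=capture(n); o.append(cv2.resize(p[v-40:v+40,u-40:u+40],(400,400),interpolation=cv2.INTER_CUBIC))
save('ov.png',np.hstack(o))
E
```

```text
t 8.475 pos [539.5 132.5  49. ] F [ 0.2 -0.7 -0.4] grip 0.621 j [ 0.03  0.59  1.61 -0.    0.95 -1.14]
axes [[-0.921, 0.389, -0.0], [0.389, 0.921, -0.001], [-0.0, -0.001, -1.0]]
units [0.06  0.052 0.52 ]
```

View pics/ov.png

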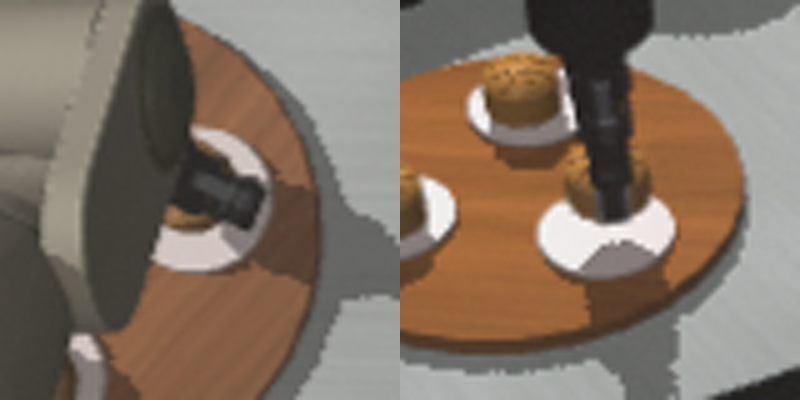

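Both views show the biscuit above the empty saucer, clear of the other two. I lower it in steps.

>>> servo_tool(
  motion=[
    {"dr":[0,0,0],"delta_pos":[0.06,0.05,0.2],"hand":0},
    {"dr":[0,0,0],"delta_pos":[0,0,0.2],"hand":0},
    {"dr":[0,0,0],"delta_pos":[0,0,0.06],"hand":0},
    {"dr":[0,0,0],"delta_pos":[0,0,0],"hand":0},
  ],
)

```text
time_s: 9.07
eef_pos: [538.5, 137.3, 26.7]
ee_rot: [0.002, 0.198, 0.98, 0.0]
force: [1.0, 0.3, -0.7]
grip_width: 0.622
```

```bash
python3 go.py 537.7 136 20.6
```

```text
t 9.075 pos [538.5 137.3  26.7] F [ 1.   0.3 -0.7] grip 0.622 j [ 0.04  0.62  1.62 -0.    0.9  -1.13]
axes [[-0.922, 0.387, 0.004], [0.387, 0.922, -0.001], [-0.004, 0.001, -1.0]]
units [ 0.006 -0.031  0.121]
```

>>> servo_tool(
  motion=[
    {"dr":[0,0.02,0],"delta_pos":[0,-0.02,0.05],"hand":0},
    {"dr":[0,0,0],"delta_pos":[0,0,0.04],"hand":0},
    {"dr":[0,0,0],"delta_pos":[0,0,0],"hand":0},
  ],
)

```text
time_s: 9.45
eef_pos: [538.4, 136.3, 22.2]
ee_rot: [0.001, 0.198, 0.98, 0.0]
force: [0.8, 0.2, -0.3]
grip_width: 0.624
```

```bash
python3 go.py 537.7 136 20.6
```

```text
t 9.45 pos [538.4 136.3  22.2] F [ 0.8  0.2 -0.3] grip 0.624 j [ 0.04  0.63  1.62  0.    0.89 -1.14]
axes [[-0.922, 0.387, 0.001], [0.387, 0.922, 0.001], [-0.001, 0.001, -1.0]]
units [ 0.011 -0.01   0.032]
```

>>> servo_tool(
  motion=[
    {"dr":[0,0,0],"delta_pos":[0,0,0.02],"hand":0},
    {"dr":[0,0,0],"delta_pos":[0,0,0],"hand":0},
  ],
)

```text
time_s: 9.7
eef_pos: [538.5, 136.2, 21.3]
ee_rot: [0.001, 0.198, 0.98, 0.001]
force: [0.4, -0.3, -1.2]
grip_width: 0.622
```

>>> servo_tool(
  motion=[
    {"dr":[0,0,0],"delta_pos":[0,0,0.01],"hand":0},
    {"dr":[0,0,0],"delta_pos":[0,0,0],"hand":0},
  ],
)

```text
time_s: 9.95
eef_pos: [538.6, 136.2, 20.9]
ee_rot: [0.001, 0.198, 0.98, 0.001]
force: [-0.8, -0.2, 0.0]
grip_width: 0.623
```

>>> servo_tool(
  motion=[
    {"dr":[0,0,0],"delta_pos":[0,0,0.015],"hand":0},
    {"dr":[0,0,0],"delta_pos":[0,0,0],"hand":0},
  ],
)

```text
time_s: 10.2
eef_pos: [538.7, 136.3, 20.6]
ee_rot: [0.001, 0.198, 0.98, 0.001]
force: [-0.1, 0.8, -1.0]
grip_width: 0.624
```

>>> servo_tool(
  motion=[
    {"dr":[0,0,0],"delta_pos":[0,0,0.015],"hand":0},
    {"dr":[0,0,0],"delta_pos":[0,0,0],"hand":0},
  ],
)

```text
time_s: 10.45
eef_pos: [538.8, 136.3, 20.6]
ee_rot: [0.001, 0.197, 0.98, 0.001]
force: [0.0, 0.2, -1.9]
grip_width: 0.621
```

>>> servo_tool(
  motion=[
    {"dr":[0,0,0],"delta_pos":[0,0,0.025],"hand":0},
    {"dr":[0,0,0],"delta_pos":[0,0,0.01],"hand":0},
  ],
)

```text
time_s: 10.7
eef_pos: [538.8, 136.3, 20.5]
ee_rot: [0.001, 0.197, 0.98, 0.0]
force: [-2.9, -0.5, 3.9]
grip_width: 0.621
```

>>> servo_tool(
  motion=[
    {"dr":[0,0,0],"delta_pos":[0,0,0.025],"hand":0},
  ],
)

```text
time_s: 10.82
eef_pos: [538.9, 136.3, 20.4]
ee_rot: [0.001, 0.197, 0.98, 0.0]
force: [-8.3, -0.6, 19.4]
grip_width: 0.625
```

Contact is confirmed at the expected height (Fz about 19 N). I ease off and open.

>>> servo_tool(
  motion=[
    {"dr":[0,0,0],"delta_pos":[0,0,-0.005],"hand":0},
    {"dr":[0,0,0],"delta_pos":[0,0,0],"hand":0.66},
    {"dr":[0,0,0],"delta_pos":[0,0,0],"hand":0.72},
    {"dr":[0,0,0],"delta_pos":[0,0,0],"hand":0.85},
    {"dr":[0,0,0],"delta_pos":[0,0,0],"hand":1},
    {"dr":[0,0,0],"delta_pos":[0,0,0],"hand":1},
    {"dr":[0,0,0],"delta_pos":[0,0,0],"hand":1},
  ],
)

```text
time_s: 11.7
eef_pos: [539.0, 136.3, 20.2]
ee_rot: [0.001, 0.197, 0.98, 0.0]
force: [-1.4, 0.5, 0.4]
grip_width: 1.003
```

```bash
python3 go.py 537.7 136 200
```

```text
t 11.7 pos [539.  136.3  20.2] F [-1.4  0.5  0.4] grip 1.003 j [ 0.04  0.63  1.62  0.    0.89 -1.14]
axes [[-0.922, 0.387, 0.003], [0.387, 0.922, 0.0], [-0.003, 0.001, -1.0]]
units [ 0.012 -0.011 -3.596]
```

Now straight up, then away to the side so the cameras can see.

>>> servo_tool(
  motion=[
    {"dr":[0,0,0],"delta_pos":[0,0,-0.2],"hand":1},
    {"dr":[0,0,0],"delta_pos":[0,0,-0.4],"hand":1},
    {"dr":[0,0,0],"delta_pos":[0,0,-0.7],"hand":1},
    {"dr":[0,0,0],"delta_pos":[0,0,-0.8],"hand":1},
    {"dr":[0,0,0],"delta_pos":[0,0,-0.8],"hand":1},
    {"dr":[0,0,0],"delta_pos":[0,0,-0.5],"hand":1},
    {"dr":[0,0,0],"delta_pos":[0,-0.4,0],"hand":1},
    {"dr":[0,0,0],"delta_pos":[0,-0.8,0],"hand":1},
    {"dr":[0,0,0],"delta_pos":[0,-0.8,0],"hand":1},
    {"dr":[0,0,0],"delta_pos":[0,-0.8,0],"hand":1},
    {"dr":[0,0,0],"delta_pos":[0,-0.8,0],"hand":1},
    {"dr":[0,0,0],"delta_pos":[0,-0.8,0],"hand":1},
    {"dr":[0,0,0],"delta_pos":[0,-0.4,0],"hand":1},
    {"dr":[0,0,0],"delta_pos":[0,0,0],"hand":1},
  ],
)

```text
time_s: 13.45
eef_pos: [435.3, -95.2, 193.8]
ee_rot: [-0.002, 0.198, 0.98, 0.001]
force: [0.5, 0.6, 0.8]
grip_width: 0.999
```

```bash
python3 go.py 537.7 136 200;  python3 - <<'E'
from h import *
o=[]
for n,(u,v) in(("top",(164,211)),("side",(220,150))):
    p,d=capture(n); o.append(cv2.resize(p[v-40:v+40,u-40:u+40],(400,400),interpolation=cv2.INTER_CUBIC))
    W=world(n,d);m=(np.hypot(W[...,0]-537,W[...,1]-136)<40)&(W[...,2]>30)&(W[...,2]<80);w=W[m]
    if m.sum()>20: print(n,m.sum(),cv2.minEnclosingCircle(w[:,:2].astype(np.float32)),w.min(0).round(1),w.max(0).round(1))
save('end.png',np.hstack(o))
E
```

```text
t 13.45 pos [435.3 -95.2 193.8] F [0.5 0.6 0.8] grip 0.999 j [-0.48  0.18  1.78  0.    1.19 -1.65]
axes [[-0.921, 0.389, -0.003], [0.389, 0.921, 0.002], [0.004, 0.0, -1.0]]
units [-0.089  5.056 -0.122]
top 273 ((538.87158203125, 133.30862426757812), 27.038158416748047) [512.2 106.3  30.1] [565.8 158.7  59.6]
side 63 ((532.5377807617188, 131.77137756347656), 24.224552154541016) [511.8 108.5  30.2] [539.3 156.   56.2]
```

View pics/end.png

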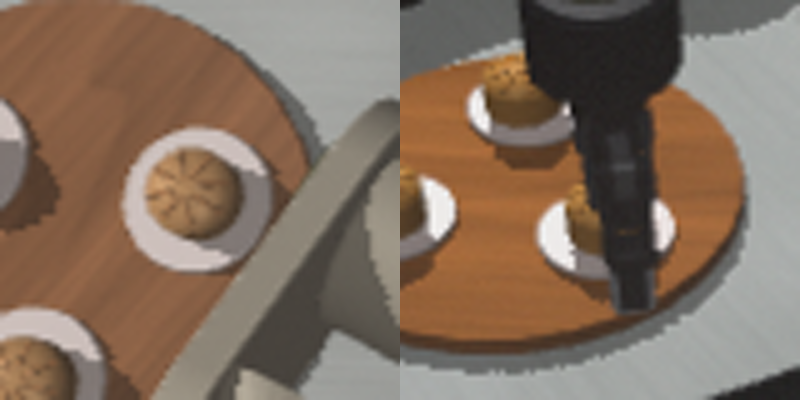

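Upright on the saucer, seen from the top at (162.6,208.5). One more check of the centring, using predicted silhouettes.

Run:
```python
from h import *
p,d=capture("top"); c=get_calibration("top");K=np.array(c["camera_matrix"]);T=np.linalg.inv(np.array(c["T"]))
pr=outline_of("top","biscuit")
def proj(P): q=P@T[:3,:3].T+T[:3,3]; q=q@K.T; return q[:,:2]/q[:,2:]
a=np.linspace(0,2*np.pi,72)[:,None]
def ring(x,y,z,r): return np.hstack([x+r*np.cos(a),y+r*np.sin(a),z+0*a])
def sil(parts):
    q=np.vstack([proj(x) for x in parts]).astype(np.float32);h=cv2.convexHull(q);M=cv2.moments(h);return np.array([M['m10'],M['m01']])/M['m00'],M['m00']
q=p.astype(int); v,u=np.mgrid[:420,:560]
near=np.hypot(u-164,v-210)<16
bis=near&(q[...,0]-q[...,2]>28)&(np.hypot(u-162.6,v-208.5)<13)
# restrict to biscuit via largest component
n,l,s,ce=cv2.connectedComponentsWithStats(bis.astype(np.uint8));k=1+s[1:,4].argmax()
print('colour',ce[k],s[k]); 
for r in pr:
    m=r["pixels"]; e=np.argwhere(m).mean(0)[::-1]; print('net',round(r["score"],2),e,m.sum())
for dx,dy in((537.8,136.5),(538.9,136.3),(538.9,133.3)): print(dx,dy,sil([ring(dx,dy,20,27),ring(dx,dy,44,27)]))
p0=cv2.imread('pics/top0.png').astype(int)
m=(p0.min(-1)>130)&(np.hypot(u-164,v-210)<22)
n,l,s,ce=cv2.connectedComponentsWithStats(m.astype(np.uint8));k=1+s[1:,4].argmax();print('saucer px',ce[k],s[k],'pred',sil([ring(537.8,136.5,20,45)]))
```

```text
colour [161.72280702 209.15438596] [152 200  20  19 285]
net 0.69 [164.28820961 132.14847162] 229
net 0.67 [285.68965517 303.77394636] 261
net 0.67 [434.00671141 250.69127517] 298
net 0.62 [161.82550336 209.24161074] 298
537.8 136.5 (array([161.46115669, 209.76730027]), 299.74169761675876)
538.9 136.3 (array([161.54938332, 209.40661353]), 299.6525574962143)
538.9 133.3 (array([162.5496474 , 209.41558048]), 299.34020959201735)
saucer px [162.89923664 210.49618321] [149 197  29  28 655] pred (array([162.71959932, 210.57168612]), 682.1319952878403)
```

```bash
python3 -c "
from rig import ticket
print(ticket.finish_job())"
```

```text
the job is handed in; nothing more can be done
None
```

The domed biscuit from the black tray is now upright in the middle of the empty saucer, and the job is handed in at about 13.6 s of the 42 s allowed.

- **Grip:** I held it at 22 N and it did not slip on the way over.
- **Set-down:** I lowered it in small steps until the wrist felt contact at the expected height. The highest reading was about 19 N against the 45 N limit. I then eased off, opened the gripper, lifted straight up and moved well clear.
- **Centring:** The top-camera outline puts the biscuit about 1.5 to 2 mm from the saucer centre, which agrees with where the arm released it.
- **Checks that disagreed:** The raw depth circle from the top camera gave about 3 mm off centre; a few of its depth points were clearly wrong. In the last side view the gripper hid part of the biscuit, so its depth figure there was not usable.

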